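# Shut the sample drawer and lay its catch across

## Robot

A 7-joint arm with a two-finger parallel gripper is mounted at the origin on a cart in front of the work surface, level with it; the furniture and walls round the work are solid. World frame = base frame: x ahead of the robot, y to its left, z up, the work surface at z = 0. Lengths are in m, angles in rad, forces in N, time in s.
With the tool pointing down it reaches from about 0.4 to 0.9 m from the base axis. Payload 5.6 kg.
Tool frame: the origin (TCP) lies midway between the tips of the shut fingers; the grasp point (between the pads) lies 19 mm behind it; y points along the fingers, z is the direction in which the jaws open and shut, and the axes are right-handed (so a half turn about y gives the same grasp; the last joint's range is limited). The gripper opens to 92 mm and grips with 3 to 60 N. Pads are 20 mm wide; open, the fingers measure 128 mm over their backs; the gripper's body (75 mm by 189 mm) begins 69 mm behind the grasp point.
Start: joints at [1.166, 0.468, -0.012, 1.603, 0.006, 1.071, -0.056], TCP at [0.23, -0.608, 0.215] pointing down, gripper open.
Joint ranges: [-2.53, 2.53], [-0.31, 2.02], [-1.57, 1.55], [0.28, 2.44], [-1.29, 4.43], [0.15, 1.84], [-2.92, 2.92]. Speed limits (rad/s): [2.57, 2.57, 3.14, 3.14, 3.14, 3.14, 3.14].

## Interface

Orientations are given as a 3x3 rotation matrix whose columns are the frame's x, y, z axes.
In Python, from station import env, effector, solver, viewer, workorder, search_frame, tip_of gives the robot as it stands. Calls block until the motion is done:
- env.reach(position, orientation): joint-space move of the TCP to a pose.
- env.movel(position, frame=None, rate=0.15): straight line of the TCP; frame=None keeps the orientation; rate is the mean speed in m/s.
- env.goto_joints(angles): joint-space move.
- effector.release() and effector.grasp(squeeze=None): open the fingers fully, or close them until they stop; squeeze is the grip in N (None keeps the last).
- env.pause(seconds).
- solver.inverse_kinematics(position, orientation): joint angles nearest the present ones, or None.
- env.sense(): the state.
- viewer.read_camera(name): name is "scene" or "top"; returns (picture, depth): 384x512x3 uint8, red, green, blue; 384x512 float32, m along the optical axis (not along the pixel's ray), 0 where there is no reading.
- viewer.camera_info(name): a dict with "intrinsics" (3x3 intrinsics, pixels), "eye" and "rotation" of the camera in the world. Camera axes: x right, y up, looking along -z (the intrinsics and any distortion apply to the point x, -y, -z); pixel columns grow to the right and rows downward; lengths in m; the calibration is good to about 2 mm. A picture is of the moment at which its call begins. camera_info takes no time and is no camera call.
A pose or a line that the arm cannot do raises env.PlanningError and nothing moves.
- workorder.finish_job(): hands the job in, once; it reports no verdict.
Trained networks look in the newest picture that a camera, given by its name, has taken for a name from the list of things; names that differ only in an ending like _2 or _b are one class to them, and where a whole thing is asked for, a point or a joint stands for the part that bears it (a point fixed in the world has none). Each returns a list of dicts, best first, with "score" (0 to 1); they miss things now and then, are a little off and sometimes report something else, mostly with a low value. They report only what shows in the picture. A call takes as long as a camera call. They do not tell look-alikes from the thing itself.
- search_frame(camera, name): "at" ([x, y, z] in m, in world coordinates, good to about 4 mm: the middle of the surface that is visible of it).
- tip_of(camera, name): "at" ([x, y, z] in m, in world coordinates, good to about 4 mm: a listed point, or the origin of a listed thing).
The state is a dict: "t": time; "joint_positions": joint angles; "joint_velocities": joint speeds; "tau": joint torques, N m; "ee_pos": TCP position; "tcp_rot": TCP orientation; "wrist_force": force on the tool from outside, world axes, zero at the start; "moment": the same for the moment, N m; "gripper_width": finger opening in m.
Only numpy, scipy, OpenCV 4.12 (cv2) and the standard library are available. Lean on these libraries where they do the work, as an engineer would, in place of code of your own. Each camera call takes 0.05 s, during which the arm holds its last target.

## Task

Put the samples away: with the fingertips, gently push the open drawer of the little white cabinet fully home so that the three jars in it stay standing, and only then push the raised steel catch over and down until it lies level across the drawer front. Only push: do not touch or lift the jars, and leave the other things on the bench where they are.

Things in the scene. Friction and masses are not known exactly. Their poses are not given: they have to be found in the camera images.
- cabinet: White sample cabinet fixed to the bench, 160 deep (x) x 210 wide (y) x 86 high (mm), with one blue drawer. Origin: centre of its underside, on the bench. Its x axis points level from the front into the cabinet, y to the left as seen by someone facing the front, z up. The frame's front plane is at x = -80; the roof's top is at z = 86. Left of it stands a tall overhead stirrer on a rod: keep the arm clear.
- drawer_face (a point): Centre of the outer face of the blue drawer front, which is 150 wide x 68 high (z 8 to 76 above the bench) x 12 thick, upright, with axes as the cabinet's; it moves with the drawer. When the drawer is home this face stands 5 mm in front of the frame, at (-85, 0, 42) mm in the cabinet's frame. A flat label frame and a finger mark on it stand out under 2 mm.
- drawer (a joint): How far the drawer is pulled out, m: 0 fully home (against a hard stop), at most 0.11; the drawer slides along the cabinet's x axis. It starts 0.06 to 0.10 out. It slides with about 2 N of friction, stays where it is left, and has no spring.
- catch (a joint): Angle of the steel catch, rad: 0 = level, across the drawer front (on a hard stop), 1.5 = nearly upright; starts 1.3 to 1.47. Friction of about 0.05 N m holds it where it is left.
- catch_pivot (a point): Axis of the catch, at (-99, -93, 80) mm in the cabinet's frame (front right corner, 18 mm right of the drawer front); the catch turns about the cabinet's x axis.
- catch_end (a point): Point on the middle line of the catch, 80 mm from its pivot, in the red end. The catch is a bar 90 long from the pivot, 16 high, 10 thick along the cabinet's x (it lies 9 to 19 mm in front of the closed drawer's face). It points up when open and swings over to the left (cabinet +y) and down. The last 20 mm carry a tab: it hangs down 24 mm from the middle line when level and points left when the catch is up. Level, its upper edge is 88 mm above the bench.
- jar1_mid (a point): Centre (half-way up) of a loose sample jar with white lid and pale beige contents, 33 across, 55 high, about 50 g, standing upright on the drawer's floor (12 mm above the bench) behind the drawer front. Not to be touched.
- jar2_mid (a point): Centre (half-way up) of a loose sample jar with white lid and beige contents, 33 across, 55 high, about 50 g, standing upright on the drawer's floor (12 mm above the bench) behind the drawer front. Not to be touched.
- jar3_mid (a point): Centre (half-way up) of a loose sample jar with white lid and dark grey contents, 33 across, 55 high, about 50 g, standing upright on the drawer's floor (12 mm above the bench) behind the drawer front. Not to be touched.
- dish: Loose petri dish, 64 across, 18 high, on the cabinet's roof at the back left; leave it there. Origin: centre of its underside.
- spatula: Loose spatula with a brown handle, 150 long, 8 high, lying on the bench between the robot and the cabinet; leave it. Origin: centre of its underside.
Things that resemble listed ones, but are neither listed nor needed, are in the scene too. What is shaped like the part that bears jar2_mid but yellow is not meant. Leave any green look-alike of the part that bears jar3_mid alone.

How it is judged:
By the outcome, as a careful person would: the job done as asked, in the order asked, and still so for the second after the job is handed in, with the robot touching nothing.
It also fails if it takes over 48 s, if anything falls off the work surface, if the arm or the gripper's body presses on something with over 40 N, if the wrist force passes 120 N, or if a joint passes its speed limit or range.

## Working session

There is one attempt and no reset: what is moved stays moved. The work goes in short steps, each a Python script; the robot and the scene stay as the last script left them, time stands still between calls to the robot, and variables do not carry over. Pictures are saved under pics/ and viewed, and the job is handed in when it is done.

```bash
ls; mkdir -p pics
python3 - <<'E'
from station import env, effector, solver, viewer, workorder, search_frame, tip_of
import cv2, numpy as np
for c in ["scene","top"]:
    p,d=viewer.read_camera(c)
    cv2.imwrite(f"pics/{c}0.png",p[:,:,::-1]); np.save(f"pics/{c}0.npy",d)
    i=viewer.camera_info(c); print(c,{k:np.round(v,3).tolist() if not isinstance(v,str) else v for k,v in i.items()})
    for n in ["cabinet","drawer_face","catch_pivot","catch_end","jar1_mid","jar2_mid","jar3_mid","dish","spatula"]:
        print(n,[(np.round(r["at"],3).tolist(),round(r["score"],2)) for r in tip_of(c,n)[:4]])
s=env.sense();print(s)
E
```

```text
pics
scene {'intrinsics': [[442.353, 0.0, 254.794], [0.0, 442.353, 193.924], [0.0, 0.0, 1.0]], 'eye': [-0.16, -0.652, 0.43], 'rotation': [[0.486, 0.372, -0.791], [-0.874, 0.199, -0.444], [-0.007, 0.907, 0.422]]}
cabinet [([0.623, -0.35, -0.003], 0.75)]
drawer_face [([0.493, -0.248, 0.039], 0.87), ([0.624, -0.351, -0.003], 0.62)]
catch_pivot [([0.492, -0.362, 0.084], 0.76)]
catch_end [([0.495, -0.355, 0.162], 0.81)]
jar1_mid [([0.514, -0.316, 0.041], 0.71)]
jar2_mid [([0.564, -0.253, 0.04], 0.6), ([0.661, -0.148, 0.026], 0.51)]
jar3_mid [([0.401, -0.27, 0.025], 0.73), ([0.541, -0.291, 0.04], 0.59)]
dish [([0.674, -0.342, 0.087], 0.77)]
spatula [([0.321, -0.27, 0.002], 0.86)]
top {'intrinsics': [[432.414, 0.0, 252.004], [0.0, 432.414, 189.287], [0.0, 0.0, 1.0]], 'eye': [0.338, -0.278, 1.036], 'rotation': [[0.006, 0.983, -0.181], [-1.0, 0.006, 0.001], [0.002, 0.181, 0.983]]}
cabinet [([0.626, -0.346, -0.0], 0.84), ([0.572, -0.253, 0.039], 0.62)]
drawer_face [([0.492, -0.25, 0.041], 0.68)]
catch_pivot [([0.484, -0.365, 0.081], 0.74)]
catch_end [([0.497, -0.358, 0.156], 0.57)]
jar1_mid [(
[... 431 characters left out ...]
_velocities': array([ 9.57498340e-04,  2.96874605e-04,  9.87585119e-04, -1.37378876e-03,
        1.31278593e-03,  1.10351245e-03,  4.54768818e-05]), 'tau': array([-6.06332947e-05, -5.20425975e+01, -1.21712105e-02, -2.44065428e+01,
       -5.65979804e-02,  1.12956876e-02,  1.29519410e-05]), 'ee_pos': array([ 0.23004065, -0.60794084,  0.21459536]), 'tcp_rot': array([[-9.35294831e-01, -1.21550958e-05,  3.53869437e-01],
       [-3.53869437e-01, -3.40877907e-05, -9.35294831e-01],
       [ 2.34312256e-05, -9.99999999e-01,  2.75808176e-05]]), 'wrist_force': array([-0.27102066, -0.4225308 , -1.3186394 ]), 'moment': array([-0.0541994 ,  0.02775468, -0.02253547]), 'gripper_width': 0.09184725644901126}
```

View pics/scene0.png

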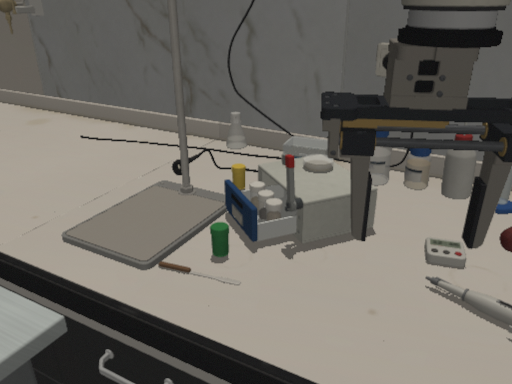

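View pics/top0.png

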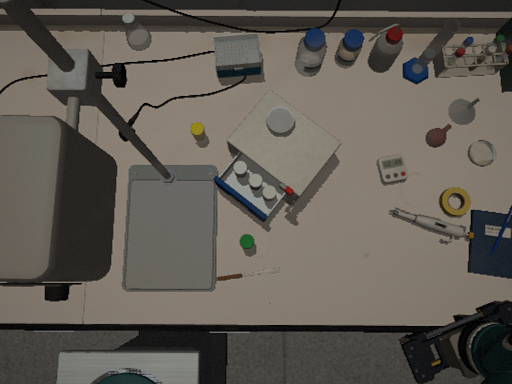

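Scene: the blue drawer front runs (218,181)–(268,216) in the top view. The catch's red end is at scene (289,160), and the jars are at scene (257,188), (265,197) and (274,207). Look-alikes are the green jar at scene (220,239) / top (247,241) and the yellow jar at scene (238,175) / top (197,130). The big stirrer head is at the top view's left. Next I'll refine the geometry and locate the stirrer.

```bash
cat > h.py <<'E'
import numpy as np, cv2
from station import env, effector, solver, viewer, workorder, search_frame, tip_of
def cloud(c,d):
    i=viewer.camera_info(c);K=i["intrinsics"];R=np.array(i["rotation"]);e=np.array(i["eye"])
    v,u=np.mgrid[:384,:512]
    P=np.stack([(u-K[0][2])/K[0][0]*d,-(v-K[1][2])/K[1][1]*d,-d],-1)
    return P@R.T+e
E
python3 - <<'E'
from h import *
d=np.load("pics/top0.npy");p=cv2.imread("pics/top0.png");W=cloud("top",d);W[d==0]=np.nan
def st(n,r):
    a=W[r].reshape(-1,3);print(n,np.nanmin(a,0).round(3),np.nanmax(a,0).round(3),np.nanmedian(a,0).round(3))
st("head",np.s_[120:280,5:105]);st("clamp",np.s_[55:100,55:95]);st("rodtop",np.s_[10:60,20:60]);st("knob",np.s_[285:300,48:66])
for q in [(150,155),(160,165),(140,145),(125,130),(105,108)]: print(q,W[q[1],q[0]].round(3))
# roof: z in .08-.092
m=(np.abs(W[...,2]-.086)<.004)&(W[...,0]>.5)&(W[...,0]<.8)&(W[...,1]<-.2)&(W[...,1]>-.5)
r=cv2.minAreaRect(W[m][:,:2].astype(np.float32));print("roof",m.sum(),r,cv2.boxPoints(r).round(3).tolist())
hsv=cv2.cvtColor(p,cv2.COLOR_BGR2HSV)
b=(hsv[...,0]>100)&(hsv[...,0]<125)&(hsv[...,1]>140)&(W[...,0]>.4)&(W[...,0]<.6)&(W[...,1]<-.15)&(W[...,1]>-.4)&(W[...,2]>.068)&(W[...,2]<.085)
r=cv2.minAreaRect(W[b][:,:2].astype(np.float32));print("drawer",b.sum(),r,cv2.boxPoints(r).round(3).tolist(),np.median(W[b],0))
E
python3 - <<'E'
from h import *
p=cv2.imread("pics/scene0.png");q=cv2.imread("pics/top0.png")
cv2.imwrite("pics/crop0.png",np.hstack([cv2.resize(p[130:280,190:340],(390,390)),cv2.resize(q[110:260,190:340],(390,390))]))
E
```

```text
head [ 0.313 -0.12  -0.004] [0.704 0.196 0.684] [ 0.397 -0.11   0.678]
clamp [ 0.521 -0.102  0.   ] [0.878 0.221 0.638] [ 0.54  -0.087  0.601]
rodtop [ 0.544 -0.088 -0.004] [0.974 0.33  0.711] [0.865 0.208 0.056]
knob [ 0.31  -0.114  0.619] [ 0.323 -0.09   0.652] [ 0.316 -0.099  0.625]
(150, 155) [ 0.549 -0.086  0.243]
(160, 165) [ 0.55  -0.087  0.158]
(140, 145) [ 0.547 -0.085  0.316]
(125, 130) [ 0.546 -0.083  0.4  ]
(105, 108) [ 0.547 -0.083  0.492]
roof 5207 ((0.624938428401947, -0.3514052629470825), (0.21063244342803955, 0.16122324764728546), 51.82437515258789) [[0.4959999918937683, -0.3840000033378601], [0.6230000257492065, -0.48399999737739563], [0.753000020980835, -0.3179999887943268], [0.6269999742507935, -0.21899999678134918]]
drawer 312 ((0.49662917852401733, -0.2509591579437256), (0.14645597338676453, 0.010850155726075172), 51.74134063720703) [[0.44699999690055847, -0.3050000071525574], [0.4560000002384186, -0.31200000643730164], [0.5460000038146973, -0.19699999690055847], [0.5379999876022339, -0.1899999976158142]] [ 0.49707937 -0.24989399  0.07696784]
```

View pics/crop0.png

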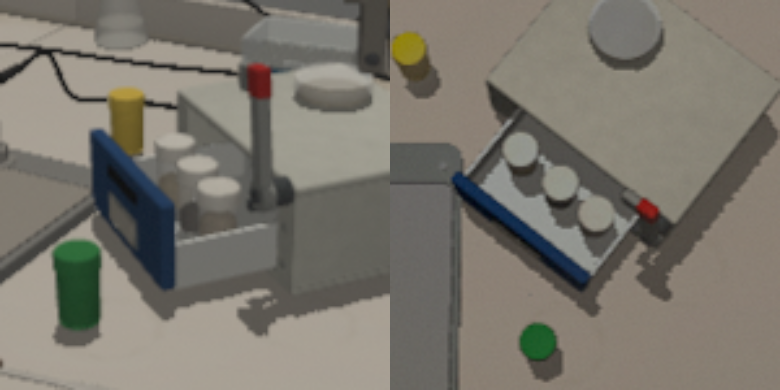

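```bash
cat > fit.py <<'E'
from h import *
from scipy.optimize import least_squares
from scipy.spatial.transform import Rotation as Ro
rng=np.random.default_rng(0)
s=env.sense();D=[(np.array(s["joint_positions"]),np.array(s["ee_pos"]),np.array(s["tcp_rot"]))]
R0=D[0][2]
n=0
while len(D)<50 and n<400:
    n+=1
    a=rng.uniform(-1.2,.3);r=rng.uniform(.45,.8)
    p=np.array([r*np.cos(a),r*np.sin(a),rng.uniform(.1,.4)])
    R=Ro.from_rotvec(rng.normal(0,.35,3)).as_matrix()@Ro.from_euler('z',rng.uniform(-1,1)).as_matrix()@R0
    q=solver.inverse_kinematics(p,R)
    if q is not None: D.append((np.array(q),p,R))
print(len(D),n)
Q=np.array([d[0] for d in D]);P=np.array([d[1] for d in D]);RR=np.array([d[2] for d in D])
print(Q.min(0).round(2),Q.max(0).round(2))
# model: alternate axes z(-?)/y, offsets per link (3 each), final rot
def fk(x,q,sg,all=False):
    ax=['z','y','z','y','z','y','z'];n=len(q)
    o=x[:24].reshape(8,3);R=np.tile(np.eye(3),(n,1,1));p=np.zeros((n,3));pts=[]
    for k in range(7):
        p=p+R@o[k];pts.append(p)
        R=R@Ro.from_rotvec(np.outer(sg[k]*q[:,k],np.eye(3)[2 if ax[k]=='z' else 1])).as_matrix()
    p=p+R@o[7];pts.append(p)
    R=R@Ro.from_rotvec(x[24:27]).as_matrix()
    return (p,R,pts) if all else (p,R)
if __name__=="__main__":
    import itertools
    best=None
    for sg1,sg3,sg5,sg7 in itertools.product([-1,1],repeat=4):
        sg=[sg1,1,sg3,1,sg5,1,sg7]
        # orientation residual: R_model^T RR const?
        x=np.zeros(27)
        _,Rm=fk(x,Q,sg)
        E=np.transpose(Rm,(0,2,1))@RR
        sd=E.std(0).sum()
        if best is None or sd<best[0]: best=(sd,sg,Ro.from_matrix(E[0]).as_rotvec())
        print(sg,sd.round(4))
    sd,sg,rv=best
    def f(y):
        x=np.concatenate([y,rv]);p,R=fk(x,Q,sg);return np.concatenate([(p-P).ravel(),1e-3*y])
    r=least_squares(f,np.zeros(24));x=np.concatenate([r.x,rv]);print(sg,np.abs(fk(x,Q,sg)[0]-P).max());print(r.x.reshape(8,3).round(3))
    np.savez("fk.npz",x=x,sg=sg)
    for p in fk(x,Q[:1],sg,True)[2]: print(p.round(3))
E
python3 fit.py
python3 - <<'E'
from h import *
i=viewer.camera_info("scene");K=np.array(i["intrinsics"]);R=np.array(i["rotation"]);e=np.array(i["eye"])
for pt in [(.31,-.12,z) for z in (.3,.4,.5,.6,.68)]+[(.47,-.12,z) for z in (.4,.5,.6)]+[(.548,-.085,z) for z in (.4,.45,.5)]:
    c=R.T@(np.array(pt)-e);print(pt,(K[0,0]*c[0]/-c[2]+K[0,2]).round(),(K[1,1]*-c[1]/-c[2]+K[1,2]).round())
d=np.load("pics/top0.npy");W=cloud("top",d);
m=(W[...,2]>.3)&(np.arange(512)[None]<130)&(np.arange(384)[:,None]>100)&(np.arange(384)[:,None]<310)
for lo,hi in [(.3,.4),(.4,.5),(.5,.58),(.58,.63),(.63,.7)]:
    a=W[m&(W[...,2]>lo)&(W[...,2]<hi)];print(lo,hi,len(a),a.min(0).round(3) if len(a) else '',a.max(0).round(3) if len(a) else '')
E
```

```text
50 56
[-1.38  0.02 -1.23  0.78 -0.98  0.3  -2.9 ] [1.55 0.99 1.35 2.11 1.28 1.83 0.8 ]
[-1, 1, -1, 1, -1, 1, -1] 0.0
[-1, 1, -1, 1, -1, 1, 1] 2.7711
[-1, 1, -1, 1, 1, 1, -1] 3.302
[-1, 1, -1, 1, 1, 1, 1] 4.4627
[-1, 1, 1, 1, -1, 1, -1] 2.7361
[-1, 1, 1, 1, -1, 1, 1] 3.9061
[-1, 1, 1, 1, 1, 1, -1] 3.7129
[-1, 1, 1, 1, 1, 1, 1] 4.26
[1, 1, -1, 1, -1, 1, -1] 3.4728
[1, 1, -1, 1, -1, 1, 1] 3.8352
[1, 1, -1, 1, 1, 1, -1] 4.2632
[1, 1, -1, 1, 1, 1, 1] 4.2087
[1, 1, 1, 1, -1, 1, -1] 3.568
[1, 1, 1, 1, -1, 1, 1] 3.9691
[1, 1, 1, 1, 1, 1, -1] 4.2639
[1, 1, 1, 1, 1, 1, 1] 4.2518
[-1, 1, -1, 1, -1, 1, -1] 7.321796174908357e-08
[[ 0.    -0.     0.153]
 [ 0.    -0.014  0.153]
 [-0.    -0.014  0.26 ]
 [ 0.    -0.002  0.26 ]
 [-0.    -0.002  0.236]
 [ 0.    -0.     0.236]
 [-0.    -0.     0.165]
 [ 0.    -0.     0.165]]
[[ 0.    -0.     0.153]]
[[-0.013 -0.006  0.306]]
[[ 0.02  -0.119  0.538]]
[[ 0.064 -0.228  0.771]]
[[ 0.146 -0.418  0.658]]
[[ 0.23  -0.608  0.544]]
[[ 0.23  -0.608  0.38 ]]
[[ 0.23  -0.608  0.215]]
(0.31, -0.12, 0.3) 98.0 85.0
(0.31, -0.12, 0.4) 86.0 13.0
(0.31, -0.12, 0.5) 74.0 -69.0
(0.31, -0.12, 0.6) 59.0 -165.0
(0.31, -0.12, 0.68) 45.0 -253.0
(0.47, -0.12, 0.4) 161.0 8.0
(0.47, -0.12, 0.5) 155.0 -59.0
(0.47, -0.12, 0.6) 148.0 -136.0
(0.548, -0.085, 0.4) 174.0 7.0
(0.548, -0.085, 0.45) 171.0 -23.0
(0.548, -0.085, 0.5) 169.0 -55.0
0.3 0.4 68 [ 0.544 -0.087  0.351] [ 0.558 -0.074  0.399]
0.4 0.5 389 [ 0.544 -0.088  0.4  ] [ 0.559 -0.073  0.5  ]
0.5 0.58 1941 [ 0.324 -0.12   0.5  ] [ 0.553 -0.058  0.58 ]
0.58 0.63 3415 [ 0.308 -0.119  0.58 ] [ 0.521 -0.048  0.63 ]
0.63 0.7 13529 [ 0.322 -0.118  0.63 ] [ 0.471 -0.058  0.684]
```

```bash
cat >> h.py <<'E'
from scipy.spatial.transform import Rotation as Ro
from scipy.optimize import least_squares
_f=np.load("fk.npz");X=_f["x"];SG=_f["sg"]
def fk(q):
    o=X[:24].reshape(8,3);R=np.eye(3);p=np.zeros(3);pts=[]
    for k in range(7):
        p=p+R@o[k];pts.append(p);R=R@Ro.from_rotvec(SG[k]*q[k]*np.eye(3)[2 if k%2==0 else 1]).as_matrix()
    p=p+R@o[7];pts.append(p)
    return p,R@Ro.from_rotvec(X[24:27]).as_matrix(),pts
LO=np.array([-2.53,-.31,-1.57,.28,-1.29,.15,-2.92]);HI=np.array([2.53,2.02,1.55,2.44,4.43,1.84,2.92])
YAW=np.deg2rad(51.78-90);C0=np.array([.625,-.3514,0]);RC=Ro.from_euler('z',YAW).as_matrix()
def c2w(x,y,z): return C0+RC@np.array([x,y,z])
def toolR(s=1):
    z=s*RC[:,0];y=np.array([0,0,-1.]);return np.stack([np.cross(y,z),y,z],1)
def ptsarm(q):
    # sampled points along links: shoulder, elbow(index3), wrist(5), tcp
    _,_,P=fk(q);c=[P[1],P[3],P[5],P[7]-(P[7]-P[5])*.1]
    return np.concatenate([np.linspace(c[i],c[i+1],25) for i in range(3)])
BLO=np.array([.30,-.122,.40]);BHI=np.array([.53,.15,.69])
def clear(q):
    A=ptsarm(q);d1=np.linalg.norm(A-np.clip(A,BLO,BHI),axis=1)
    r=A-np.array([.55,-.082,0]);r[:,2]=0;d2=np.linalg.norm(r,axis=1)-.008
    return d1.min(),d2.min()
def ik(p,R,q0,w=1e-3):
    def f(q):
        pp,RR,_=fk(q);return np.concatenate([(pp-p)*10,(RR-R).ravel()*3,w*(q-q0)])
    r=least_squares(f,np.clip(q0,LO+.02,HI-.02),bounds=(LO+.01,HI-.01))
    pp,RR,_=fk(r.x);return r.x,np.linalg.norm(pp-p),np.abs(RR-R).max()
E
python3 - <<'E'
from h import *
np.set_printoptions(precision=3,suppress=True)
s=env.sense();q0=np.array(s["joint_positions"]);print(clear(q0))
# nullspace sampling at key poses
for s_ in (1,-1):
  R=toolR(s_);print("sign",s_)
  for j3 in (-1.2,-.9,-.6,-.3,0,.3,.6,.9,1.2):
    out=[]
    for nm,P in [("B",c2w(-.215,.015,.045)),("C",c2w(-.103,.015,.045)),("D",c2w(-.105,-.13,.145)),("E",c2w(-.105,-.043,.088))]:
        g=np.array([.8,.5,j3,1.6,-j3,1.0,-.0]) 
        best=None
        for j7 in(-1.5,0,1.5):
            g[6]=j7;q,e1,e2=ik(P,R,g,.02)
            q,e1,e2=ik(P,R,q,1e-5)
            if e1<1e-3 and e2<2e-3 and (best is None or min(q-LO)+0>best[1]): best=(q,min((q-LO).min(),(HI-q).min()))
        if best: out.append((nm,best[0].round(2).tolist(),round(best[1],2),np.round(clear(best[0]),3).tolist()))
    for o in out: print(j3,*o)
E
```

```text
(np.float64(0.2583196979849379), np.float64(0.49586047016969803))
sign 1
-1.2 B [0.73, 0.54, -0.46, 2.04, 0.39, 0.65, -0.66] 0.4 [0.081, 0.142]
-1.2 C [1.0, 0.82, -0.85, 1.75, 0.76, 0.93, -0.84] 0.69 [0.157, 0.186]
-1.2 D [1.09, 0.55, -0.59, 1.75, 0.37, 0.95, -0.32] 0.69 [0.195, 0.31]
-1.2 E [0.9, 0.62, -0.54, 1.78, 0.41, 0.86, -0.5] 0.66 [0.157, 0.232]
-0.9 B [0.56, 0.51, -0.26, 2.05, 0.21, 0.61, -0.51] 0.39 [0.055, 0.142]
-0.9 C [0.88, 0.74, -0.65, 1.76, 0.58, 0.84, -0.71] 0.68 [0.155, 0.186]
-0.9 D [0.93, 0.5, -0.38, 1.76, 0.23, 0.92, -0.21] 0.68 [0.166, 0.305]
-0.9 E [1.0, 0.67, -0.69, 1.77, 0.53, 0.9, -0.59] 0.67 [0.179, 0.232]
-0.6 B [0.39, 0.49, -0.05, 2.06, 0.04, 0.6, -0.35] 0.38 [0.028, 0.142]
-0.6 C [0.96, 0.79, -0.78, 1.75, 0.7, 0.9, -0.8] 0.69 [0.156, 0.186]
-0.6 D [0.77, 0.48, -0.16, 1.77, 0.09, 0.9, -0.1] 0.67 [0.136, 0.297]
-0.6 E [0.86, 0.61, -0.48, 1.78, 0.36, 0.84, -0.46] 0.66 [0.148, 0.232]
-0.3 B [0.22, 0.49, 0.16, 2.07, -0.13, 0.59, -0.2] 0.37 [0.001, 0.142]
-0.3 C [0.84, 0.72, -0.6, 1.76, 0.53, 0.83, -0.68] 0.68 [0.154, 0.186]
-0.3 D [0.59, 0.47, 0.07, 1.78, -0.
[... 3257 characters left out ...]
0.052, 0.171]
0.6 D [0.97, 0.52, -0.44, 1.76, 0.26, 0.93, 2.9] 0.02 [0.174, 0.307]
0.6 E [0.59, 0.55, -0.12, 1.8, 0.09, 0.8, 2.9] 0.02 [0.089, 0.222]
0.9 B [0.28, 0.49, 0.09, 2.07, -0.07, 0.59, 2.89] 0.03 [0.009, 0.142]
0.9 C [0.39, 0.62, 0.02, 1.79, -0.02, 0.72, 2.9] 0.02 [0.035, 0.167]
0.9 D [0.97, 0.52, -0.44, 1.76, 0.26, 0.93, 2.9] 0.02 [0.174, 0.307]
0.9 E [0.59, 0.55, -0.12, 1.8, 0.09, 0.8, 2.9] 0.02 [0.089, 0.222]
1.2 B [-0.5, 0.86, 1.18, 2.11, -1.04, 0.95, -2.52] 0.25 [0.0, 0.108]
1.2 C [-0.33, 0.96, 1.13, 1.84, -1.02, 1.06, -2.59] 0.27 [0.0, 0.056]
1.2 D [-0.19, 0.87, 1.3, 1.83, -0.91, 1.2, -2.4] 0.25 [0.0, 0.126]
1.2 E [-0.29, 0.91, 1.21, 1.86, -0.97, 1.11, -2.51] 0.32 [0.0, 0.089]
```

```bash
cat >> h.py <<'E'
def w2c(p): return RC.T@(np.array(p)-C0)
def rep(tag=""):
    s=env.sense();q=np.array(s["joint_positions"]);print(tag,"t",round(s["t"],2),"tcpC",(w2c(s["ee_pos"])*1000).round(1),"F_C",(RC.T@s["wrist_force"]).round(2),"clr",np.round(clear(q),3),"q",q.round(2),flush=True);return s
E
python3 - <<'E'
from h import *
np.set_printoptions(precision=3,suppress=True)
s=rep("start");q0=np.array(s["joint_positions"]);R=toolR(1)
qb,e,_=ik(c2w(-.202,.008,.035),R,np.array([1.05,.8,-.95,2.0,.85,.9,-.9]),.01);qb,e,_=ik(c2w(-.202,.008,.035),R,qb,1e-5)
qa,e1,_=ik(c2w(-.202,-.10,.13),R,qb,1e-4)
print(qb,e,clear(qb));print(qa,e1,clear(qa))
cl=[];
for t in np.linspace(0,1,11):
    q=q0+(qa-q0)*t;p=fk(q)[0];cl.append((w2c(p)*1000).round().tolist()+[round(clear(q)[0],2)])
print(cl)
np.save("qa.npy",qa);np.save("qb.npy",qb)
E
```

```text
start t 1.0 tcpC [-151.6 -445.9  214.6] F_C [ 0.05 -0.5  -1.32] clr [0.258 0.496] q [ 1.17  0.47 -0.01  1.6   0.01  1.07 -0.06]
[ 1.087  0.758 -0.933  1.993  0.84   0.836 -0.998] 5.758729771773426e-13 (np.float64(0.10407697076868198), np.float64(0.15089538430035643))
[ 1.429  0.629 -1.104  1.973  0.687  0.976 -0.682] 2.157432144896717e-09 (np.float64(0.18281516708260698), np.float64(0.25815287230343953))
[[-152.0, -446.0, 215.0, np.float64(0.26)], [-155.0, -409.0, 191.0, np.float64(0.26)], [-159.0, -373.0, 170.0, np.float64(0.27)], [-163.0, -337.0, 154.0, np.float64(0.27)], [-169.0, -302.0, 140.0, np.float64(0.27)], [-174.0, -267.0, 131.0, np.float64(0.27)], [-180.0, -232.0, 124.0, np.float64(0.26)], [-186.0, -199.0, 121.0, np.float64(0.24)], [-191.0, -165.0, 121.0, np.float64(0.23)], [-197.0, -132.0, 124.0, np.float64(0.21)], [-202.0, -100.0, 130.0, np.float64(0.18)]]
```

Choice: the blue drawer with the three white-lidded jars, at top (243,193), and the steel catch with the red end at scene (289,160). The green and yellow jars stay untouched. Moving in.

```bash
python3 - <<'E'
from h import *
effector.grasp(10); print(env.sense()["gripper_width"],env.sense()["t"])
env.goto_joints(np.load("qa.npy")); rep("A")
env.movel(c2w(-.202,.008,.035),rate=.12); rep("B")
for c in("scene","top"):
    p,d=viewer.read_camera(c);cv2.imwrite(f"pics/{c}1.png",p[:,:,::-1])
E
python3 -c "
import cv2,numpy as np
p=cv2.imread('pics/scene1.png');q=cv2.imread('pics/top1.png')
cv2.imwrite('pics/c1.png',np.hstack([cv2.resize(p[100:300,150:350],(400,400)),cv2.resize(q[110:310,130:330],(400,400))]))"
```

```text
0.00032804068270497993 2.3417
A t 3.69 tcpC [-201.6 -101.3  129.8] F_C [-0.17 -0.23 -0.17] clr [0.184 0.259] q [ 1.43  0.63 -1.1   1.97  0.69  0.98 -0.68]
B t 5.04 tcpC [-201.7    7.5   35.3] F_C [ 0.41 -0.09  0.85] clr [0.104 0.151] q [ 1.09  0.76 -0.94  1.99  0.85  0.84 -1.  ]
```

View pics/c1.png

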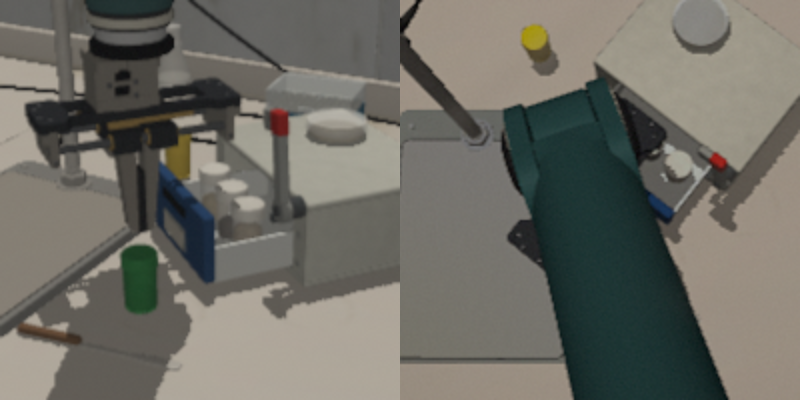

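Picture: the closed fingers stand just in front of the drawer front at scene crop (140,200). The jars are standing, and the hand is clear of the catch and the green jar. Now I'll find contact slowly.

Run:
```python
from h import *
x=-.194
while x<-.178:
    env.movel(c2w(x,.008,.035),rate=.02)
    s=rep(f"{x:.4f}")
    if (RC.T@s["wrist_force"])[0]<-1.2: break
    x+=.002
```

```text
-0.1940 t 5.69 tcpC [-194.     8.    34.9] F_C [-0.33 -0.42  0.11] clr [0.109 0.152] q [ 1.09  0.77 -0.94  1.97  0.84  0.85 -0.99]
-0.1920 t 5.94 tcpC [-191.9    8.    35. ] F_C [ 0.26  0.18 -0.47] clr [0.11  0.153] q [ 1.09  0.77 -0.94  1.97  0.84  0.85 -0.99]
-0.1900 t 6.19 tcpC [-189.9    8.    35. ] F_C [-0.62 -0.01  0.24] clr [0.111 0.153] q [ 1.09  0.77 -0.94  1.96  0.84  0.85 -0.99]
-0.1880 t 6.44 tcpC [-187.8    8.    35. ] F_C [0.41 0.33 0.21] clr [0.112 0.154] q [ 1.09  0.78 -0.93  1.96  0.84  0.86 -0.98]
-0.1860 t 6.69 tcpC [-185.9    8.    35. ] F_C [ 0.19 -0.68 -0.6 ] clr [0.114 0.154] q [ 1.09  0.78 -0.93  1.96  0.84  0.86 -0.98]
-0.1840 t 6.94 tcpC [-184.1    8.    34.9] F_C [0.24 0.55 0.23] clr [0.115 0.154] q [ 1.08  0.78 -0.93  1.95  0.84  0.86 -0.98]
-0.1820 t 7.19 tcpC [-182.     8.    34.9] F_C [-0.53  0.79 -0.6 ] clr [0.116 0.155] q [ 1.08  0.78 -0.93  1.95  0.84  0.86 -0.98]
-0.1800 t 7.44 tcpC [-179.8    8.    34.9] F_C [-1.1   0.61  0.12] clr [0.117 0.156] q [ 1.08  0.79 -0.93  1.94  0.84  0.86 -0.97]
```

```bash
python3 - <<'E'
from h import *
env.movel(c2w(-.165,.008,.035),rate=.02);rep()
env.movel(c2w(-.120,.008,.035),rate=.03);rep()
for c in("scene","top"):
    p,d=viewer.read_camera(c);cv2.imwrite(f"pics/{c}2.png",p[:,:,::-1])
    print([(w2c(r["at"]).round(3).tolist(),round(r["score"],2)) for r in tip_of(c,"drawer_face")])
E
python3 -c "
import cv2,numpy as np
p=cv2.imread('pics/scene2.png');q=cv2.imread('pics/top2.png')
cv2.imwrite('pics/c2.png',np.hstack([cv2.resize(p[100:300,150:350],(400,400)),cv2.resize(q[110:310,130:330],(400,400))]))"
```

```text
t 8.34 tcpC [-164.6    7.9   35.1] F_C [-1.17  0.06 -0.21] clr [0.126 0.161] q [ 1.08  0.8  -0.93  1.91  0.84  0.88 -0.96]
 t 9.99 tcpC [-119.9    8.    35. ] F_C [-0.9   0.47  0.06] clr [0.153 0.181] q [ 1.06  0.85 -0.92  1.8   0.84  0.93 -0.9 ]
[([-0.101, 0.002, 0.038], 0.67)]
[([-0.002, 0.002, -0.002], 0.21)]
```

View pics/c2.png

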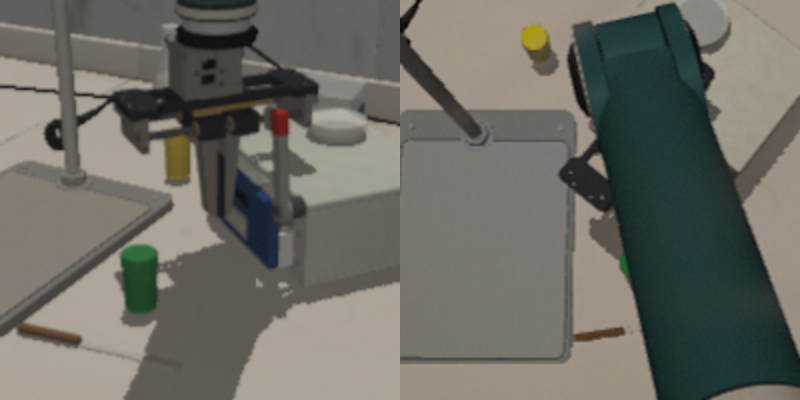

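Run:
```python
from h import *
env.movel(c2w(-.108,.008,.035),rate=.03);rep()
x=-.106
while x<-.083:
    env.movel(c2w(x,.008,.035),rate=.02)
    s=env.sense();f=(RC.T@s["wrist_force"]);print(round(x,4),(w2c(s["ee_pos"])[0]*1000).round(1),f.round(2))
    if f[0]<-7: break
    x+=.002 if f[0]>-3 else .001
rep()
p,d=viewer.read_camera("scene");cv2.imwrite("pics/s3.png",cv2.resize(p[100:300,150:400,::-1],(750,600)))
print([(w2c(r["at"]).round(3).tolist(),round(r["score"],2)) for r in tip_of("scene","drawer_face")])
```

```text
t 10.74 tcpC [-107.4    7.7   34.9] F_C [-0.03 -0.01 -0.38] clr [0.161 0.189] q [ 1.05  0.87 -0.91  1.77  0.84  0.95 -0.89]
-0.106 -105.9 [-0.25 -0.33  0.4 ]
-0.104 -104.0 [-0.61 -0.79 -0.25]
-0.102 -101.9 [-1.56 -1.28 -1.02]
-0.1 -101.9 [-7.62 -2.49  3.26]
 t 11.74 tcpC [-101.9    7.8   34.9] F_C [-7.62 -2.49  3.26] clr [0.166 0.192] q [ 1.05  0.87 -0.91  1.75  0.83  0.96 -0.88]
[([-0.084, -0.0, 0.039], 0.87)]
```

View pics/s3.png

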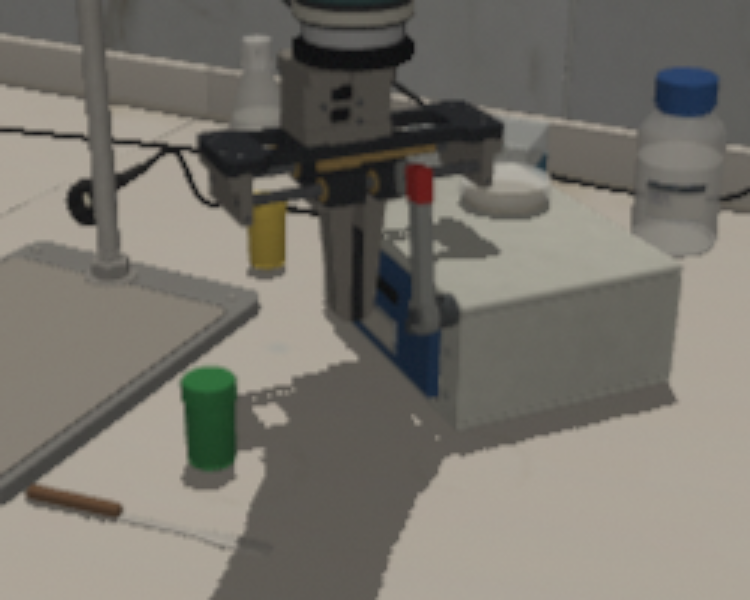

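Face reads −84 mm (home is −85), with a hard stop at 7.6 N, so the drawer is home. I'll back off, rise clear of the catch and look.

```bash
python3 - <<'E'
from h import *
env.movel(c2w(-.12,.008,.036),rate=.05)
env.movel(c2w(-.212,.006,.040),rate=.12);rep()
env.movel(c2w(-.205,-.165,.21),rate=.15);rep()
for c in("scene","top"):
    p,d=viewer.read_camera(c);cv2.imwrite(f"pics/{c}4.png",p[:,:,::-1]);np.save(f"pics/{c}4.npy",d)
    for n in("drawer_face","catch_pivot","catch_end","jar1_mid"):print(n,[(w2c(r["at"]).round(3).tolist(),round(r["score"],2)) for r in tip_of(c,n)[:2]])
E
python3 -c "
import cv2,numpy as np
p=cv2.imread('pics/scene4.png');q=cv2.imread('pics/top4.png')
cv2.imwrite('pics/c4.png',np.hstack([cv2.resize(p[100:300,150:350],(400,400)),cv2.resize(q[60:260,130:330],(400,400))]))"
```

```text
t 13.31 tcpC [-211.     6.    40.1] F_C [-0.2  -0.35  1.5 ] clr [0.099 0.152] q [ 1.1   0.74 -0.95  2.01  0.84  0.83 -1.  ]
 t 15.07 tcpC [-205.4 -164.4  209.6] F_C [-0.23 -1.03  0.71] clr [0.214 0.322] q [ 1.65  0.54 -1.23  1.9   0.57  1.11 -0.47]
drawer_face [([-0.083, 0.002, 0.041], 0.83)]
catch_pivot [([-0.103, -0.091, 0.079], 0.78)]
catch_end [([-0.1, -0.082, 0.165], 0.75)]
jar1_mid []
drawer_face [([-0.087, -0.003, 0.041], 0.96), ([-0.288, -0.122, 0.0], 0.26)]
catch_pivot [([-0.101, -0.093, 0.082], 0.73)]
catch_end [([-0.099, -0.082, 0.16], 0.45), ([-0.286, -0.123, -0.001], 0.41)]
jar1_mid []
```

View pics/c4.png

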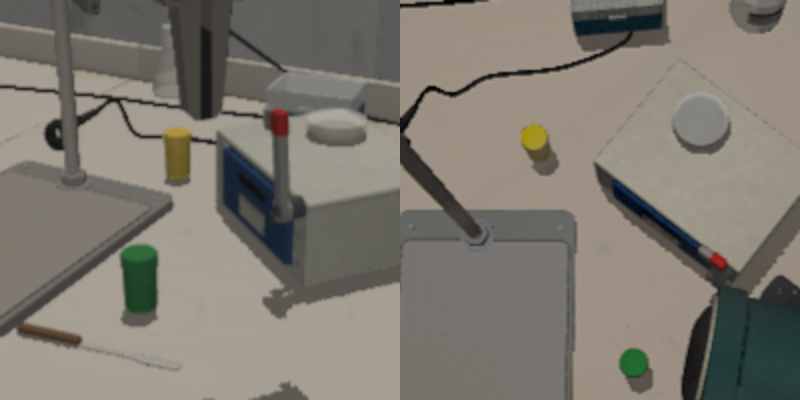

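The drawer is home and the jars aren't showing. The catch is still up at scene crop (280,160), about 1.43 rad. Now I'll push the catch over along an arc.

Run:
```python
from h import *
env.movel(c2w(-.108,-.140,.19),rate=.15);rep()
def tgt(th,r=.058,off=.008):
    y=-.093+r*np.cos(th)-off*np.sin(th)-.010; z=.080+r*np.sin(th)+off*np.cos(th);return c2w(-.108,y,z)
env.movel(c2w(-.108,-.130,.140),rate=.12);rep()
for th in (1.35,1.2,1.0,.8,.6,.45):
    env.movel(tgt(th),rate=.05)
    s=env.sense();f=RC.T@s["wrist_force"];print(th,(w2c(s["ee_pos"])*1000).round(1),f.round(2),round(s["t"],2))
    if np.linalg.norm(f)>12: print("stop");break
rep()
p,d=viewer.read_camera("scene");cv2.imwrite("pics/s5.png",cv2.resize(p[100:300,150:400,::-1],(750,600)))
print([(w2c(r["at"]).round(3).tolist(),round(r["score"],2)) for r in tip_of("scene","catch_end")])
```

```text
t 16.4 tcpC [-108.7 -140.   190. ] F_C [-0.42 -0.71 -0.6 ] clr [0.249 0.319] q [ 1.41  0.69 -1.1   1.7   0.66  1.17 -0.53]
 t 16.98 tcpC [-108.  -129.9  140.2] F_C [ 0.37 -0.47  0.2 ] clr [0.251 0.31 ] q [ 1.37  0.74 -1.05  1.74  0.72  1.09 -0.59]
1.35 [-107.9  -98.1  138.3] [-0.38 -0.54  0.12] 17.77
1.2 [-108.2  -88.8  136.8] [-0.08 -0.39  0.6 ] 18.09
1.0 [-108.   -77.7  133. ] [ 0.04 -0.43 -0.61] 18.48
0.8 [-108.1  -67.8  127. ] [ 0.49  0.07 -0.29] 18.86
0.6 [-108.2  -59.2  119.1] [0.01 0.69 0.62] 19.24
0.45 [-108.2  -54.   112.1] [0.14 0.07 0.25] 19.57
 t 19.57 tcpC [-108.2  -54.   112.1] F_C [0.14 0.07 0.25] clr [0.205 0.241] q [ 1.22  0.77 -1.01  1.76  0.75  1.05 -0.73]
[([-0.101, -0.023, 0.117], 0.85)]
```

View pics/s5.png

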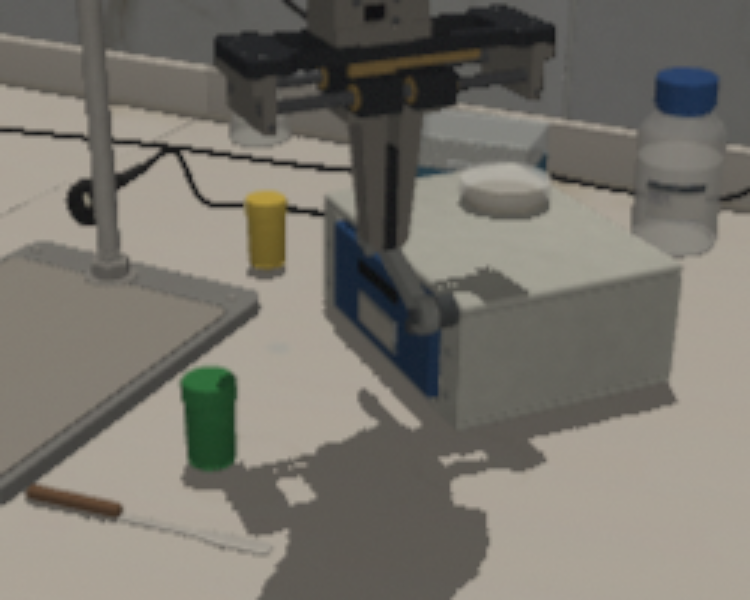

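The catch has followed to about 0.45 rad (crop 400,270). Continuing down to the stop.

```bash
python3 - <<'E'
from h import *
def tgt(th,r=.058,off=.008):
    y=-.093+r*np.cos(th)-off*np.sin(th)-.010; z=.080+r*np.sin(th)+off*np.cos(th);return c2w(-.108,y,z)
for th in (.3,.15,.05):
    env.movel(tgt(th),rate=.04)
    s=env.sense();f=RC.T@s["wrist_force"];print(th,(w2c(s["ee_pos"])*1000).round(1),f.round(2),round(s["t"],2))
    if f[2]>8: break
z=.0895
while z>.0815:
    env.movel(c2w(-.108,-.045,z),rate=.02)
    s=env.sense();f=RC.T@s["wrist_force"];print(round(z,4),(w2c(s["ee_pos"])*1000).round(1),f.round(2),round(s["t"],2))
    if f[2]>7: break
    z-=.001
env.movel(c2w(-.112,-.055,.14),rate=.1)
env.movel(c2w(-.20,-.20,.22),rate=.15);rep()
for c in("scene","top"):
    p,d=viewer.read_camera(c);cv2.imwrite(f"pics/{c}6.png",p[:,:,::-1]);np.save(f"pics/{c}6.npy",d)
    for n in("drawer_face","catch_pivot","catch_end","dish","spatula","jar1_mid"):print(n,[(w2c(r["at"]).round(3).tolist(),round(r["score"],2)) for r in tip_of(c,n)[:2]])
    W=cloud(c,d);Cc=(W-C0)@RC
    m=(Cc[...,0]>-.106)&(Cc[...,0]<-.091)&(Cc[...,1]>-.085)&(Cc[...,1]<0)&(Cc[...,2]>.06)&(d>0)
    a=Cc[m];
    for y in np.arange(-.08,0,.01):
        b=a[np.abs(a[:,1]-y)<.005];print(round(y,3),len(b),b[:,2].max().round(4) if len(b) else '')
E
python3 -c "
import cv2,numpy as np
p=cv2.imread('pics/scene6.png');q=cv2.imread('pics/top6.png')
cv2.imwrite('pics/c6.png',np.hstack([cv2.resize(p[100:300,150:350],(400,400)),cv2.resize(q[60:310,130:380],(400,400))]))"
```

```text
0.3 [-108.2  -49.7  104.5] [ 0.82  0.2  -0.73] 20.03
0.15 [-108.2  -46.7   96.3] [-0.26  0.   -0.21] 20.4
0.05 [-108.2  -45.5   90.6] [-0.08 -0.3  -0.5 ] 20.7
0.0895 [-108.   -45.    89.5] [1.03 0.64 0.71] 20.95
0.0885 [-108.   -45.    88.5] [ 0.68 -0.47 -0.28] 21.2
0.0875 [-107.9  -44.9   88.3] [-1.24 -1.04  5.76] 21.45
0.0865 [-107.9  -44.9   88.2] [-3.96 -2.22 12.  ] 21.7
 t 23.79 tcpC [-200.  -199.4  219.8] F_C [-0.77  0.28 -0.68] clr [0.24  0.357] q [ 1.71  0.55 -1.23  1.87  0.57  1.14 -0.4 ]
drawer_face [([-0.082, 0.003, 0.04], 0.97)]
catch_pivot [([-0.099, -0.095, 0.084], 0.74)]
catch_end [([-0.099, -0.012, 0.081], 0.88)]
dish [([0.031, 0.035, 0.083], 0.89)]
spatula [([-0.286, -0.122, 0.003], 0.65)]
jar1_mid []
-0.08 26 0.0894
-0.07 24 0.0881
-0.06 26 0.0878
-0.05 26 0.0891
-0.04 20 0.0884
-0.03 16 0.0877
-0.02 39 0.0894
-0.01 20 0.0892
drawer_face [([-0.086, -0.003, 0.04], 0.74)]
catch_pivot [([-0.099, -0.095, 0.08], 0.67)]
catch_end [([-0.101, -0.016, 0.082], 0.62)]
dish [([0.028, 0.037, 0.082], 0.75)]
spatula [([-0.288, -0.123, 0.002], 0.64)]
jar1_mid []
-0.08 25 0.09
-0.07 25 0.0913
-0.06 22 0.0918
-0.05 23 0.0903
-0.04 23 0.0927
-0.03 24 0.0924
-0.02 29 0.0924
-0.01 27 0.0946
```

View pics/c6.png

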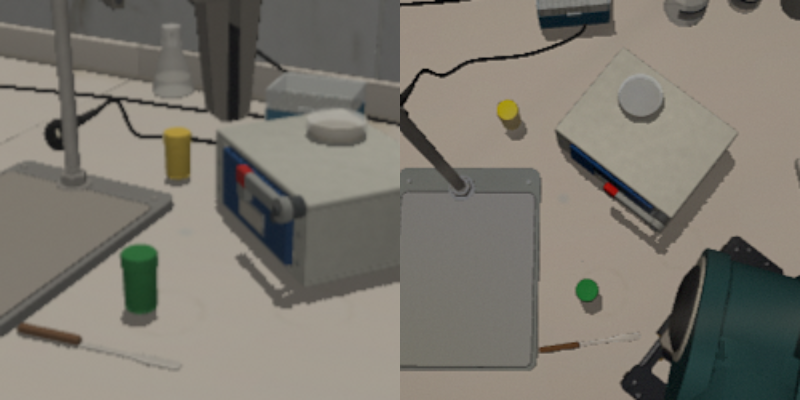

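The catch lies level across the closed drawer front (crop 245,175 to 295,208). The dish, the spatula and both look-alike jars are unmoved, and the arm is clear. Handing in.

```bash
python3 -c "
from station import workorder
print(workorder.finish_job())"
```

```text
the job is handed in; nothing more can be done
None
```

The drawer is fully home and the catch lies level across its front. I handed the job in at about 24 s of the 48 s allowed.

- **Drawer:** I pushed it in slowly with the closed fingertips until it met the hard stop at about 7.6 N. The last camera checks put its face at x = −82 and −86 mm in the cabinet's frame, against −85 mm when home.
- **Catch:** I then pushed it over and down until it met its stop at about 12 N. Its upper edge measured level at 88–89 mm along its length in the scene view. The top view read 90–95 mm with a slight slope, which I took as calibration error.
- **Surroundings:** The dish, spatula, and green and yellow jars looked unmoved in the last pictures, and the arm finished clear of everything.
- **Not confirmed:** The jars can't be seen inside the closed drawer. They stood upright in the last picture that showed them, just before the push. The push stayed at 30 mm/s or less and nothing jammed, but I could not check them afterwards.

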